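# Stock the stove caddy and leave the look-alikes

### The arm

A 6-joint arm with a two-finger parallel gripper is mounted at the origin on a cart in front of the work surface, level with it; the furniture and walls round the work are solid. World frame = base frame: x ahead of the robot, y to its left, z up, the work surface at z = 0. Lengths are in m, angles in degrees, forces in N, time in s.
With the tool pointing down it reaches from about 0.3 to 0.75 m from the base axis. Payload 8.5 kg.
Tool frame: the origin (TCP) lies between the finger pads; the fingertips stand 17 mm ahead of it and the grasp point (between the pads) lies 2 mm behind it (env.tip_reach is the distance from the TCP to the fingertips, in m); z points along the fingers, y is the line along which they close (so a half turn about z gives the same grasp; the last joint's range is limited). The gripper opens to 85 mm and grips with 20 to 120 N. Pads are 22 mm wide; open, the fingers measure 114 mm over their backs; the gripper's body (76 mm by 85 mm) begins 54 mm behind the grasp point. The pads swing forward as they close: fully open they stand 13 mm farther back than shut.
Start: joints at [-75.418, 21.807, 74.336, -0, 83.858, -12.336], TCP at [0.249, -0.49, 0.248] pointing down, gripper open.
Joint ranges: [-178.18, 178.18], [-50.72, 133.34], [12.68, 142.11], [-81.47, 261.47], [9.98, 163.14], [-165.26, 165.26]. Speed limits (degrees/s): [136.94, 136.94, 180, 180, 180, 180].

### API

Orientations are given as a 3x3 rotation matrix whose columns are the frame's x, y, z axes.
In Python, from rig import env, viewer gives the robot as it stands.
- The arm moves only by the tool move_arm, never from a script. Its argument "motion" is a list of rows, each a list of 2 entries, a list of its own where there are three numbers: the shift along the tool's x, y, z normalised to -1 to 1, where 1 is 50 mm, then the turn, a rotation vector about the tool's x, y, z normalised to -1 to 1, where 1 is 8 degrees. A call has 1 to 20 rows; each row shifts and turns the commanded pose from where the row before left it, along the tool's axes as they then stand; what a row does not reach is not made up. A row lasts 1/10 s, in which the tool goes at most 50 mm and 8.59 degrees, less where a joint would pass 70% of its speed; a pose out of reach is approached as far as the arm can. A call with a number of a shift or a turn outside -1 to 1 is refused whole. A call with a gripper value outside its range is refused whole. "claw" is the closure, from 0 (fully open) to 1 (shut), set as the call begins (left out, the last holds). The fingers move at their own pace and stop on an object; "force" is the grip in N (left out, the last holds). Time passes only in rows, so rows that do not move let the fingers close. It gives the time, the measured TCP pose, the force, the opening and the grip force at its end, in the units of the state.
- env.observe(): the state, without advancing time (a new reading comes with each control period).
- viewer.get_image(name): name is "scene" or "top" or "wrist"; returns a dict with "frame" (480x640x3 uint8, red, green, blue), "depth" (480x640 float32, m along the optical axis (not along the pixel's ray), 0 where there is no reading), "fx", "fy", "cx", "cy" (pixels), "eye" and "attitude" of the camera in the world; the wrist camera has in their place "T_tool_cam" (4x4, takes a point from camera to tool coordinates, whose origin is the TCP and whose axes are the flange's). Camera axes: x right, y up, looking along -z (the intrinsics and any distortion apply to the point x, -y, -z); pixel columns grow to the right and rows downward; lengths in m; the calibration is good to about 2 mm. A picture is of the moment at which its call begins: read the wrist's pose just before it.
- env.close_job(): hands the job in; it is judged then, once.
The state is a dict: "time_s": time; "q": joint angles; "qvel": joint speeds; "joint_efforts": joint torques, N m; "position": TCP position; "tool_rot": TCP orientation; "ft_force": force on the tool from outside, world axes, zero at the start; "wrist_torque": the same for the moment, N m; "grip_width": finger opening in m; "gripper_force": force on a finger pad.
Only numpy, scipy, OpenCV 4.12 (cv2) and the standard library are available. Lean on these libraries where they do the work, as an engineer would, in place of code of your own. Each camera call takes 0.05 s, during which the arm holds its last target. There are 200 camera calls.

### The job

Stock the bamboo stove caddy for tonight's cooking: stand the oil jar in the steel drip cup and the salt shaker in the brown wooden cup, put the garlic bulb in the blue dish, and push the dark-capped herb jar straight down between the sprung cheeks of its clip until it stands fully home, letting go only then. Set everything down gently and upright, without dropping it. Leave the honey jar and the green-capped bottle, which do not belong in the caddy, where they stand.

Things in the scene. Friction and masses are not known exactly. Their poses are not given: they have to be found in the camera images.
- oil_jar_mid (a point): Tall glass jar of yellow oil with an olive-brown screw lid, 69 mm diameter, 159 mm high; body straight up to 114 mm, then a sloping shoulder, and on it the lid, 54 mm wide, from 140 to 159 mm up, firmly shut: a good grip from above; about 0.6 kg. The point is on its axis, half-way up (79.5 mm above its underside); z up.
- salt_shaker_mid (a point): Salt shaker, white salt in clear glass with a rounded grey cap, 44 mm diameter, 90 mm high; the cap (top 20 mm) is 34 mm wide; about 0.1 kg. The point is on its axis, half-way up (45 mm above its underside); z up.
- herb_jar_mid (a point): Slim round herb jar with a very dark cap and a black label, 41 mm diameter all the way up, 105 mm high; about 0.11 kg. The point is on its axis, half-way up (52.5 mm above its underside); z up.
- garlic_mid (a point): Pinkish-white garlic bulb standing on its root end, 53 mm across at the widest, 53 mm high, narrowing to a neck; about 0.03 kg. The point is on its axis, half-way up (26.5 mm above its underside); z up.
- honey_jar_mid (a point): LOOK-ALIKE, stays where it stands: squat glass jar of honey with a wide black lid, 63 mm diameter, 94 mm high. The point is half-way up (47 mm above its underside); z up.
- green_bottle_mid (a point): LOOK-ALIKE, stays where it stands: small pale plastic roll-on toiletry bottle with a tall bright green cap, 36 x 42 mm, 106 mm high. The point is half-way up (53 mm above its underside); z up.
- drip_cup: Round steel drip cup for the oil jar, 83 mm inside, 17 mm high. Sits, like the other three inserts, in one of the four 88 mm square bays (2 x 2, 93.5 mm apart, walls 26 mm high) of a fixed bamboo caddy 192 mm square; which insert is in which bay varies. Origin: centre of its underside, 5 mm above the worktop; inner floor 3 mm above that; x, y along the caddy's walls, z up.
- salt_cup: Round brown wooden cup for the salt shaker, in a bay of the bamboo caddy (see drip cup); 64 mm inside, 76 mm outside, 26 mm high. Origin: centre of its underside, 5 mm above the worktop; its inner floor is 6 mm above the origin; x, y along the caddy's walls, z up.
- garlic_dish: Round blue ceramic dish for the garlic, in a bay of the bamboo caddy (see drip cup); 82 mm across the rim, 24 mm high, shallow: 6 mm deep. Origin: centre of its underside, 5 mm above the worktop; its inner floor is 18 mm above the origin; x, y along the caddy's walls, z up.
- jar_clip: Herb jar's clip in a caddy bay: black base 84 x 60 mm, two red coated-wire cheeks (at +x and -x) hinged at the foot, sprung together: 30 mm apart, lips flared to 55; top of lips 42 mm above origin: keep fingers above. 5 to 10 N down spreads them; they then hold the jar at about 4 N. Origin: centre of its underside, 5 mm above the worktop; the jar stands on the plate, 8 mm above origin; z up.

How it is judged:
By the outcome, as a careful person would: the job done as asked, in the order asked, and still so for the second after the job is handed in, with the robot touching nothing.
It also fails if it takes over 136 s, if anything falls off the work surface, if the arm or the gripper's body presses on something with over 40 N, if the wrist force passes 120 N, or if a joint passes its speed limit or range.

## Working session

There is one attempt and no reset: what is moved stays moved. The work goes in short steps, Python scripts to look and compute and a tool call to move; the robot and the scene stay as the last step left them, time stands still between calls to the robot, and variables do not carry over. Pictures are saved under pics/ and viewed, at most 14 in all, crops included, and the job is handed in when it is done.

Besides the shell and the picture viewer there is one more tool, called after "Emit:" as a command line: name --argument value ..., lists and objects as JSON in quotes. move_arm: Moves the arm, as the interface text tells. Scaled input: -1 to 1 covers 50 mm each way for a shift and 8 degrees each way for a turn. Its arguments: {"type":"object","properties":{"motion":{"type":"array","items":{"type":"array"}},"claw":{"type":"number"},"force":{"type":"number"}},"required":["motion"]}

```bash
ls; mkdir -p pics; cat > h.py <<'E'
import numpy as np, cv2
from rig import env, viewer
def cloud(name):
    s=env.observe(); im=viewer.get_image(name)
    d=im["depth"]; v,u=np.mgrid[0:480,0:640]
    P=np.stack([(u-im["cx"])/im["fx"]*d,-(v-im["cy"])/im["fy"]*d,-d],-1)
    if "eye" in im:
        R=np.array(im["attitude"]); W=P@R.T+np.array(im["eye"])
    else:
        T=np.array(im["T_tool_cam"]); Q=P@T[:3,:3].T+T[:3,3]
        W=Q@np.array(s["tool_rot"]).T+np.array(s["position"])
    W[d==0]=np.nan
    return im,W
def save(im,n,crop=None):
    f=im["frame"][:,:,::-1]
    if crop: a,b,c,d=crop; f=cv2.resize(f[a:b,c:d],None,fx=2,fy=2)
    cv2.imwrite("pics/"+n,f)
E
python3 - <<'E'
from h import *
s=env.observe(); print({k:np.round(v,3).tolist() for k,v in s.items()})
for n in("top","scene"):
    im,W=cloud(n); save(im,n+".png"); np.save(n,W); print(n,{k:(v if np.isscalar(v) else np.round(v,3).tolist()) for k,v in im.items() if k not in("frame","depth")})
E
```

```text
pics
{'time_s': 0.0, 'q': [-75.417, 21.84, 74.386, -0.002, 83.858, -12.337], 'qvel': [-0.006, -0.075, -0.035, -0.098, -0.081, 0.018], 'joint_efforts': [-0.001, -44.847, -23.128, -0.0, 0.005, 0.0], 'position': [0.249, -0.49, 0.248], 'tool_rot': [[0.892, 0.453, -0.0], [0.453, -0.892, 0.001], [0.0, -0.001, -1.0]], 'ft_force': [0.229, 0.469, 0.001], 'wrist_torque': [-0.016, -0.001, -0.033], 'gripper_force': 0.0, 'grip_width': 0.086}
top {'fx': 606.0032034756877, 'fy': 606.0032034756877, 'cx': 319.9345817464944, 'cy': 236.3776820563323, 'eye': [0.432, -0.023, 1.525], 'attitude': [[0.004, 0.997, -0.077], [-1.0, 0.005, 0.008], [0.009, 0.077, 0.997]]}
scene {'fx': 437.424165165126, 'fy': 437.424165165126, 'cx': 332.15098833813556, 'cy': 240.0599721008492, 'eye': [-0.03, 0.703, 0.895], 'attitude': [[-0.776, 0.43, -0.46], [-0.63, -0.518, 0.578], [0.011, 0.739, 0.673]]}
```

View pics/top.png

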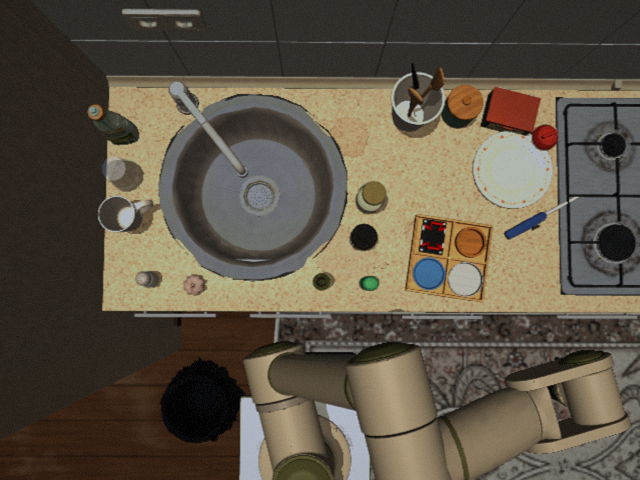

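View pics/scene.png

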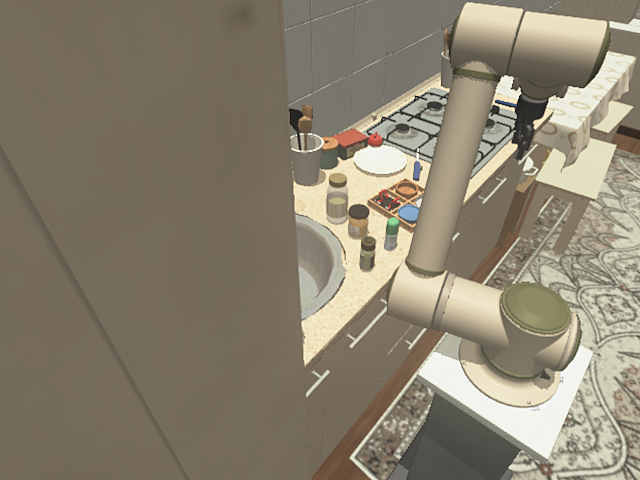

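The top view shows the oil jar at (371,195), honey (364,237), herb jar (321,282), green bottle (370,284), salt (147,279) and garlic (194,284). In the caddy, the clip is at (433,237), the brown cup at (469,242), the blue dish at (429,273) and the steel cup at (465,279).

```bash
python3 - <<'E'
from h import *
W=np.load("top.npy"); im=cv2.imread("pics/top.png")
v,u=np.mgrid[0:480,0:640]
for n,(a,b),h in [("oil",(371,195),.159),("honey",(364,237),.094),("herb",(321,282),.105),("green",(370,284),.106),("salt",(147,279),.09),("garlic",(194,284),.053)]:
    m=(abs(u-a)<22)&(abs(v-b)<22); z=np.where(m,W[...,2],-1); t=(z>h-.012)&(z<h+.03)
    t2=(z>.02)&(z<h+.03)
    p=W[t]; q=W[t2]
    print(n,t.sum(),"med",np.round(np.nanmedian(p,0),4),"mid",np.round((np.nanmin(p,0)+np.nanmax(p,0))/2,4),"ext",np.round(np.ptp(p,0),3),"all mid",np.round((q.min(0)+q.max(0))/2,4),np.round(np.ptp(q,0),3))
# caddy: points z in .02-.035
m=(u>395)&(u<502)&(v>205)&(v<308)&(W[...,2]>.018)&(W[...,2]<.06)
p=W[m][:,:2].astype(np.float32); 
n,l,st,c=cv2.connectedComponentsWithStats(m.astype(np.uint8)); k=1+np.argmax(st[1:,4]); p=W[l==k][:,:2].astype(np.float32)
print("caddy",cv2.minAreaRect(p), np.nanmedian(W[240:300,380:400,2]))
for nme,(a,b) in dict(clip=(433,237),salt=(469,242),dish=(429,273),drip=(465,279)).items(): print(nme,np.round(W[b,a],4))
i=cv2.resize(im[200:310,300:510],None,fx=3.5,fy=3.5,interpolation=cv2.INTER_CUBIC); cv2.imwrite("pics/c.png",i)
E
```

```text
oil 448 med [ 0.6371 -0.1549  0.1601] mid [ 0.6381 -0.1558  0.1588] ext [0.054 0.053 0.022] all mid [ 0.6382 -0.1555  0.0956] [0.067 0.068 0.149]
honey 555 med [ 0.5419 -0.137   0.095 ] mid [ 0.5427 -0.1374  0.0931] ext [0.06  0.062 0.019] all mid [ 0.5425 -0.1374  0.0619] [0.06  0.062 0.082]
herb 236 med [ 0.437  -0.0355  0.1065] mid [ 0.4359 -0.0366  0.1041] ext [0.04  0.04  0.021] all mid [ 0.4362 -0.0369  0.0898] [0.04  0.041 0.049]
green 189 med [ 0.4329 -0.1518  0.105 ] mid [ 0.4329 -0.1508  0.1036] ext [0.033 0.037 0.019] all mid [ 0.4329 -0.1507  0.0669] [0.033 0.038 0.092]
salt 157 med [0.4423 0.3843 0.0868] mid [0.4412 0.3866 0.088 ] ext [0.031 0.032 0.02 ] all mid [0.4405 0.3831 0.059 ] [0.039 0.039 0.078]
garlic 75 med [0.4262 0.2768 0.0448] mid [0.4274 0.2752 0.0496] ext [0.032 0.03  0.017] all mid [0.4274 0.2761 0.039 ] [0.052 0.05  0.038]
caddy ((0.4964578151702881, -0.35604026913642883), (0.19504578411579132, 0.1930370181798935), 81.6344985961914) 0.0011363626470561883
clip [ 0.5483 -0.3183  0.0166]
salt [ 0.5362 -0.4082  0.0167]
dish [ 0.4583 -0.3062  0.023 ]
drip [ 0.4439 -0.3988  0.0091]
```

View pics/c.png

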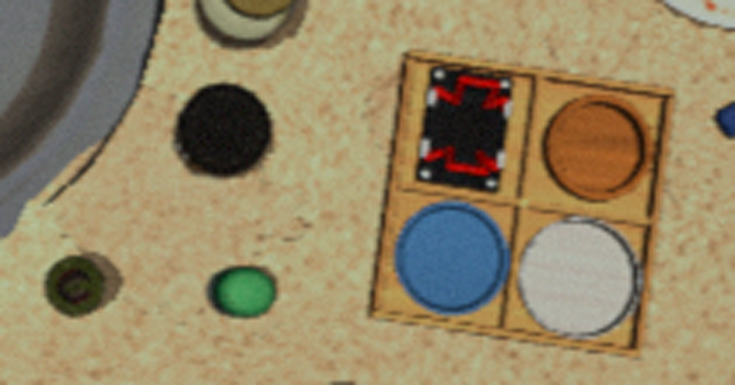

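```bash
cat >> h.py <<'E'
def to(x,y,z=None,n=10,psi=None):
    s=env.observe(); p=np.array(s["position"]); R=np.array(s["tool_rot"])
    h=np.degrees(np.arctan2(R[1,0],R[0,0]))
    d=R.T@(np.array([x,y,p[2] if z is None else z])-p)
    print("p",p.round(4),"psi",h.round(2),"tilt",R[:,2].round(3),"w",round(float(s["grip_width"]),4),"F",np.round(s["ft_force"],1),"gf",round(float(s["gripper_force"]),1),"t",round(float(s["time_s"]),1))
    print("tool mm",(d*1e3).round(1),"per row",(d/.05/n).round(3), "" if psi is None else "turn total deg %.1f"%(h-psi))
E
python3 - <<'E'
from h import *
print(env.tip_reach)
E
```

```text
0.017
```

Emit:
move_arm --motion '[[[0, 0, 0], [0, 0, 0.885]], [[0, 0, 0], [0, 0, 0.885]], [[0, 0, 0], [0, 0, 0.885]], [[0, 0, 0], [0, 0, 0.885]], [[0, 0, 0], [0, 0, 0.885]], [[0.559, -0.647, 0], [0, 0, 0]], [[0.559, -0.647, 0], [0, 0, 0]], [[0.559, -0.647, 0], [0, 0, 0]], [[0.559, -0.647, 0], [0, 0, 0]], [[0.559, -0.647, 0], [0, 0, 0]], [[0.559, -0.647, 0], [0, 0, 0]], [[0.559, -0.647, 0], [0, 0, 0]], [[0.559, -0.647, 0], [0, 0, 0]], [[0.559, -0.647, 0], [0, 0, 0]], [[0.559, -0.647, 0], [0, 0, 0]], [[0.559, -0.647, 0], [0, 0, 0]], [[0.559, -0.647, 0], [0, 0, 0]], [[0, 0, 0], [0, 0, 0]], [[0, 0, 0], [0, 0, 0]]]' --claw 0 --force 40

```text
time_s: 2.0
position: [0.6382, -0.1553, 0.2475]
tool_rot: [[0.989, -0.146, -0.001], [-0.146, -0.989, 0.0], [-0.001, -0.0, -1.0]]
ft_force: [-0.1, -0.6, 0.7]
grip_width: 0.0853
gripper_force: 0.0
```

```bash
python3 - <<'E'
from h import *
im,W=cloud("wrist"); save(im,"w1.png")
m=(abs(W[...,2]-.159)<.008)
n,l,st,c=cv2.connectedComponentsWithStats(m.astype(np.uint8))
for k in range(1,n):
    if st[k,4]>300:
        p=W[l==k]; print(st[k],p.min(0).round(4),p.max(0).round(4),((p.min(0)+p.max(0))/2).round(4))
to(.638,-.1556,.158,8)
E
```

```text
[ 280  204   98   95 7185] [ 0.6106 -0.1844  0.1511] [ 0.6645 -0.1304  0.1621] [ 0.6376 -0.1574  0.1566]
p [ 0.6376 -0.1561  0.2478] psi -8.48 tilt [-0.001  0.    -1.   ] w 0.0857 F [-0.3  0.3 -0.4] gf 0.0 t 2.0
tool mm [ 0.4 -0.5 89.8] per row [ 0.001 -0.001  0.225]
```

View pics/w1.png

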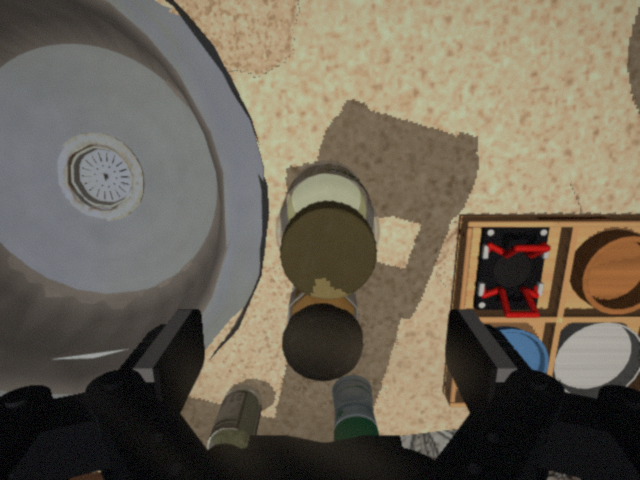

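The wrist view shows the olive lid at (328,250) and measures it at (0.638,-0.157), which agrees with the top camera to 2 mm. Now I descend and grip.

Emit:
move_arm --motion '[[[0, 0.01, 0.23], [0, 0, 0]], [[0, 0.01, 0.23], [0, 0, 0]], [[0, 0, 0.23], [0, 0, 0]], [[0, 0, 0.23], [0, 0, 0]], [[0, 0, 0.23], [0, 0, 0]], [[0, 0, 0.23], [0, 0, 0]], [[0, 0, 0.23], [0, 0, 0]], [[0, 0, 0.23], [0, 0, 0]], [[0, 0, 0], [0, 0, 0]], [[0, 0, 0], [0, 0, 0]]]'

```text
time_s: 3.05
position: [0.6379, -0.1569, 0.1563]
tool_rot: [[0.989, -0.147, 0.0], [-0.147, -0.989, -0.0], [0.0, 0.0, -1.0]]
ft_force: [-0.7, -0.9, 0.4]
grip_width: 0.0851
gripper_force: 0.0
```

Emit:
move_arm --motion '[[[0, 0, 0], [0, 0, 0]], [[0, 0, 0], [0, 0, 0]], [[0, 0, 0], [0, 0, 0]], [[0, 0, 0], [0, 0, 0]], [[0, 0, 0], [0, 0, 0]], [[0, 0, 0], [0, 0, 0]], [[0, 0, 0], [0, 0, 0]], [[0, 0, 0], [0, 0, 0]], [[0, 0, 0], [0, 0, 0]], [[0, 0, 0], [0, 0, 0]]]' --claw 1 --force 60

```text
time_s: 4.05
position: [0.6382, -0.1571, 0.1575]
tool_rot: [[0.989, -0.148, 0.002], [-0.148, -0.989, -0.001], [0.002, 0.001, -1.0]]
ft_force: [0.0, -0.2, 6.5]
grip_width: 0.052
gripper_force: 63.8
```

Emit:
move_arm --motion '[[[0, 0, -0.1], [0, 0, 0]], [[0, 0, -0.2], [0, 0, 0]], [[0, 0, -0.3], [0, 0, 0]], [[0, 0, -0.4], [0, 0, 0]], [[0, 0, -0.4], [0, 0, 0]], [[0, 0, -0.4], [0, 0, 0]], [[0, 0, -0.3], [0, 0, 0]], [[0, 0, -0.1], [0, 0, 0]], [[0, 0, 0], [0, 0, 0]], [[0, 0, 0], [0, 0, 0]]]'

```text
time_s: 5.05
position: [0.6375, -0.1567, 0.2652]
tool_rot: [[0.989, -0.147, -0.002], [-0.147, -0.989, 0.001], [-0.002, -0.001, -1.0]]
ft_force: [-1.0, 0.5, -5.1]
grip_width: 0.0526
gripper_force: 63.7
```

```bash
python3 - <<'E'
from h import *
to(.4434,-.3954,None,13)
E
```

```text
p [ 0.6375 -0.1567  0.2652] psi -8.48 tilt [-0.002  0.001 -1.   ] w 0.0526 F [-1.   0.5 -5.1] gf 63.7 t 5.0
tool mm [-1.568e+02  2.647e+02  2.000e-01] per row [-0.241  0.407  0.   ]
```

Emit:
move_arm --motion '[[[-0.08, 0.135, 0], [0, 0, 0]], [[-0.16, 0.27, 0], [0, 0, 0]], [[-0.266, 0.449, 0], [0, 0, 0]], [[-0.266, 0.449, 0], [0, 0, 0]], [[-0.266, 0.449, 0], [0, 0, 0]], [[-0.266, 0.449, 0], [0, 0, 0]], [[-0.266, 0.449, 0], [0, 0, 0]], [[-0.266, 0.449, 0], [0, 0, 0]], [[-0.266, 0.449, 0], [0, 0, 0]], [[-0.266, 0.449, 0], [0, 0, 0]], [[-0.266, 0.449, 0], [0, 0, 0]], [[-0.266, 0.449, 0], [0, 0, 0]], [[-0.16, 0.27, 0], [0, 0, 0]], [[-0.08, 0.135, 0], [0, 0, 0]], [[0, 0, 0], [0, 0, 0]], [[0, 0, 0], [0, 0, 0]], [[0, 0, 0], [0, 0, 0]]]'

```text
time_s: 6.75
position: [0.4441, -0.395, 0.2663]
tool_rot: [[0.989, -0.146, 0.0], [-0.146, -0.989, 0.0], [0.0, -0.0, -1.0]]
ft_force: [0.2, 0.9, -5.4]
grip_width: 0.0526
gripper_force: 63.9
```

```bash
python3 - <<'E'
from h import *
to(.4434,-.3954,.17,13)
im,W=cloud("scene"); save(im,"s2.png",(150,300,300,560))
# jar axis check
m=(abs(W[...,0]-.4434)<.06)&(abs(W[...,1]+.3954)<.06)&(W[...,2]>.09)&(W[...,2]<.27)
for z in np.arange(.1,.26,.02):
    p=W[m&(abs(W[...,2]-z)<.01)]
    if len(p): print(round(z,2),len(p),((p.min(0)+p.max(0))/2).round(4),np.ptp(p,0).round(3))
E
```

```text
p [ 0.4441 -0.395   0.2663] psi -8.41 tilt [ 0.  0. -1.] w 0.0526 F [ 0.2  0.9 -5.4] gf 63.9 t 6.8
tool mm [-0.6  0.5 96.3] per row [-0.001  0.001  0.148]
```

View pics/s2.png

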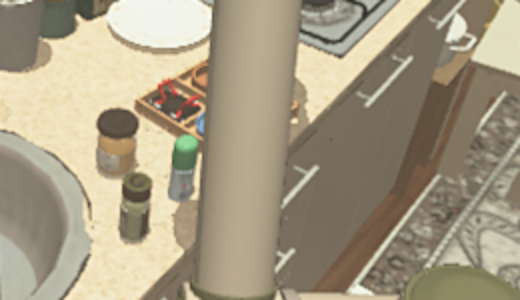

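The jar hangs upright in the grip, but the arm blocks the scene camera's view of it. I'll lower it by force.

Emit:
move_arm --motion '[[[0, 0, 0.15], [0, 0, 0]], [[0, 0, 0.3], [0, 0, 0]], [[0, 0, 0.35], [0, 0, 0]], [[0, 0, 0.35], [0, 0, 0]], [[0, 0, 0.3], [0, 0, 0]], [[0, 0, 0.15], [0, 0, 0]], [[0, 0, 0.1], [0, 0, 0]], [[0, 0, 0.06], [0, 0, 0]], [[0, 0, 0.06], [0, 0, 0]], [[0, 0, 0.04], [0, 0, 0]], [[0, 0, 0.04], [0, 0, 0]], [[0, 0, 0.02], [0, 0, 0]], [[0, 0, 0], [0, 0, 0]], [[0, 0, 0], [0, 0, 0]]]'

```text
time_s: 8.2
position: [0.4435, -0.3959, 0.1704]
tool_rot: [[0.989, -0.148, 0.0], [-0.148, -0.989, -0.0], [0.0, 0.0, -1.0]]
ft_force: [-1.0, -0.3, -4.9]
grip_width: 0.0525
gripper_force: 64.0
```

Emit:
move_arm --motion '[[[0, 0, 0.04], [0, 0, 0]], [[0, 0, 0.02], [0, 0, 0]], [[0, 0, 0.02], [0, 0, 0]], [[0, 0, 0], [0, 0, 0]], [[0, 0, 0], [0, 0, 0]]]'

```text
time_s: 8.7
position: [0.4435, -0.3959, 0.1663]
tool_rot: [[0.989, -0.148, 0.0], [-0.148, -0.989, 0.0], [-0.0, -0.0, -1.0]]
ft_force: [0.1, 0.1, -5.5]
grip_width: 0.0529
gripper_force: 64.0
```

Emit:
move_arm --motion '[[[0, 0, 0.02], [0, 0, 0]], [[0, 0, 0.015], [0, 0, 0]], [[0, 0, 0], [0, 0, 0]], [[0, 0, 0], [0, 0, 0]]]'

```text
time_s: 9.1
position: [0.4437, -0.3961, 0.1655]
tool_rot: [[0.989, -0.147, 0.001], [-0.147, -0.989, -0.001], [0.001, 0.001, -1.0]]
ft_force: [-1.1, 1.8, 6.0]
grip_width: 0.0524
gripper_force: 64.9
```

Emit:
move_arm --motion '[[[0, 0, 0], [0, 0, 0]], [[0, 0, 0], [0, 0, 0]], [[0, 0, 0], [0, 0, 0]], [[0, 0, 0], [0, 0, 0]], [[0, 0, 0], [0, 0, 0]], [[0, 0, -0.2], [0, 0, 0]], [[0, 0, -0.4], [0, 0, 0]], [[0, 0, -0.5], [0, 0, 0]], [[0, 0, -0.5], [0, 0, 0]], [[0, 0, -0.4], [0, 0, 0]], [[0, 0, -0.2], [0, 0, 0]], [[0, 0, 0], [0, 0, 0]]]' --claw 0

```text
time_s: 10.3
position: [0.4437, -0.3961, 0.2761]
tool_rot: [[0.989, -0.147, 0.002], [-0.147, -0.989, -0.002], [0.002, 0.002, -1.0]]
ft_force: [-0.2, 0.6, 0.1]
grip_width: 0.0851
gripper_force: 0.0
```

```bash
python3 - <<'E'
from h import *
im,W=cloud("wrist"); 
for zz,a in ((.167,.01),(.11,.01)):
    p=W[(abs(W[...,2]-zz)<a)&(abs(W[...,0]-.4434)<.06)&(abs(W[...,1]+.3954)<.06)]
    if len(p): print(len(p),((p.min(0)+p.max(0))/2).round(4),np.ptp(p,0).round(3),np.median(p[:,2]))
to(.441,.386,.26,15)
E
```

```text
6163 [ 0.4429 -0.3965  0.1636] [0.054 0.054 0.013] 0.16746160994039133
282 [ 0.4672 -0.3985  0.11  ] [0.021 0.058 0.02 ] 0.11065926963922439
p [ 0.4434 -0.3958  0.2746] psi -8.48 tilt [ 0. -0. -1.] w 0.0854 F [ 0.4 -0.4 -0.2] gf 0.0 t 10.3
tool mm [-117.7 -772.9   14.4] per row [-0.157 -1.031  0.019]
```

Oil stands upright in the drip cup, with its lid level at 0.1675. On to the salt.

Emit:
move_arm --motion '[[[-0.07, -0.45, 0], [0, 0, 0]], [[-0.131, -0.859, 0], [0, 0, 0]], [[-0.131, -0.859, 0], [0, 0, 0]], [[-0.131, -0.859, 0], [0, 0, 0]], [[-0.131, -0.859, 0], [0, 0, 0]], [[-0.131, -0.859, 0], [0, 0, 0]], [[-0.131, -0.859, 0], [0, 0, 0]], [[-0.131, -0.859, 0], [0, 0, 0]], [[-0.131, -0.859, 0], [0, 0, 0]], [[-0.131, -0.859, 0], [0, 0, 0]], [[-0.131, -0.859, 0], [0, 0, 0]], [[-0.131, -0.859, 0], [0, 0, 0]], [[-0.131, -0.859, 0], [0, 0, 0]], [[-0.131, -0.859, 0], [0, 0, 0]], [[-0.131, -0.859, 0], [0, 0, 0]], [[-0.131, -0.859, 0], [0, 0, 0]], [[-0.131, -0.859, 0], [0, 0, 0]], [[-0.131, -0.859, 0], [0, 0, 0]], [[-0.07, -0.45, 0], [0, 0, 0]], [[0, 0, 0], [0, 0, 0]]]'

```text
time_s: 12.35
position: [0.4399, 0.3905, 0.2725]
tool_rot: [[0.99, -0.144, -0.003], [-0.144, -0.99, -0.001], [-0.003, 0.002, -1.0]]
ft_force: [-0.4, -0.8, -0.7]
grip_width: 0.0853
gripper_force: 0.0
```

```bash
python3 - <<'E'
from h import *
im,W=cloud("wrist"); save(im,"w3.png")
p=W[(W[...,2]>.065)&(W[...,2]<.1)&(abs(W[...,0]-.441)<.05)&(abs(W[...,1]-.386)<.05)]
if len(p): print(len(p),((p.min(0)+p.max(0))/2).round(4),np.ptp(p,0).round(3),p[:,2].max())
q=p[p[:,2]>.083]; print(len(q),q.mean(0).round(4))
g=W[(W[...,2]>.02)&(W[...,2]<.06)&(abs(W[...,0]-.427)<.05)&(abs(W[...,1]-.276)<.05)]
if len(g): print("garlic",len(g),((g.min(0)+g.max(0))/2).round(4),np.ptp(g,0).round(3))
to(.441,.385,.057,10)
E
```

```text
1480 [0.441  0.3853 0.0783] [0.034 0.034 0.026] 0.09148600804336293
1090 [0.442  0.385  0.0876]
garlic 2447 [0.4269 0.276  0.0377] [0.052 0.05  0.035]
p [0.4401 0.389  0.2728] psi -8.37 tilt [-0.002 -0.002 -1.   ] w 0.0853 F [-0.2  0.  -0.2] gf 0.0 t 12.4
tool mm [  1.9   3.4 215.8] per row [0.004 0.007 0.432]
```

View pics/w3.png

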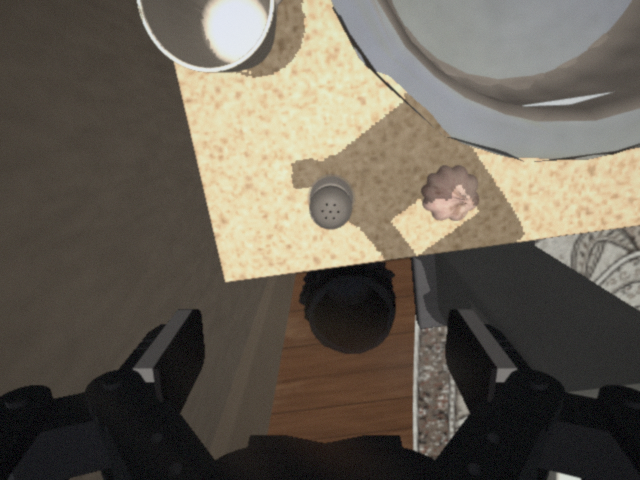

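The salt cap is at (330,205), measured (0.441,0.385). The garlic is at (450,193), measured (0.427,0.276). Both match the earlier estimates.

Emit:
move_arm --motion '[[[0.02, 0.04, 0.3], [0, 0, 0]], [[0.02, 0.03, 0.5], [0, 0, 0]], [[0, 0, 0.6], [0, 0, 0]], [[0, 0, 0.6], [0, 0, 0]], [[0, 0, 0.6], [0, 0, 0]], [[0, 0, 0.6], [0, 0, 0]], [[0, 0, 0.5], [0, 0, 0]], [[0, 0, 0.35], [0, 0, 0]], [[0, 0, 0.2], [0, 0, 0]], [[0, 0, 0.1], [0, 0, 0]], [[0, 0, 0], [0, 0, 0]], [[0, 0, 0], [0, 0, 0]]]'

```text
time_s: 13.6
position: [0.4426, 0.3845, 0.0579]
tool_rot: [[0.989, -0.148, 0.001], [-0.148, -0.989, 0.001], [0.001, -0.001, -1.0]]
ft_force: [-0.3, -0.3, 0.0]
grip_width: 0.0856
gripper_force: 0.0
```

Emit:
move_arm --motion '[[[0, 0, 0], [0, 0, 0]], [[0, 0, 0], [0, 0, 0]], [[0, 0, 0], [0, 0, 0]], [[0, 0, 0], [0, 0, 0]], [[0, 0, 0], [0, 0, 0]], [[0, 0, 0], [0, 0, 0]], [[0, 0, 0], [0, 0, 0]], [[0, 0, 0], [0, 0, 0]], [[0, 0, 0], [0, 0, 0]], [[0, 0, 0], [0, 0, 0]]]' --claw 1 --force 30

```text
time_s: 14.6
position: [0.4423, 0.3847, 0.0576]
tool_rot: [[0.989, -0.147, 0.001], [-0.147, -0.989, 0.0], [0.001, -0.001, -1.0]]
ft_force: [-1.6, -0.3, 6.8]
grip_width: 0.0359
gripper_force: 30.0
```

Grip width is 36 mm where I expected 44, so the pads must be on the narrowing top. I'll regrip 12 mm lower on the straight body.

Emit:
move_arm --motion '[[[0, 0, 0], [0, 0, 0]], [[0, 0, 0], [0, 0, 0]], [[0, 0, 0], [0, 0, 0]], [[0, 0, 0.06], [0, 0, 0]], [[0, 0, 0.06], [0, 0, 0]], [[0, 0, 0.06], [0, 0, 0]], [[0, 0, 0.06], [0, 0, 0]], [[0, 0, 0], [0, 0, 0]]]' --claw 0.3

```text
time_s: 15.4
position: [0.442, 0.3844, 0.0445]
tool_rot: [[0.989, -0.148, -0.001], [-0.148, -0.989, -0.0], [-0.001, 0.001, -1.0]]
ft_force: [0.5, -0.7, -0.3]
grip_width: 0.0595
gripper_force: 0.0
```

Emit:
move_arm --motion '[[[0, 0, 0], [0, 0, 0]], [[0, 0, 0], [0, 0, 0]], [[0, 0, 0], [0, 0, 0]], [[0, 0, 0], [0, 0, 0]], [[0, 0, 0], [0, 0, 0]], [[0, 0, 0], [0, 0, 0]], [[0, 0, 0], [0, 0, 0]], [[0, 0, 0], [0, 0, 0]]]' --claw 1 --force 25

```text
time_s: 16.2
position: [0.4423, 0.3845, 0.0454]
tool_rot: [[0.989, -0.147, 0.0], [-0.147, -0.989, 0.0], [0.0, -0.0, -1.0]]
ft_force: [-1.3, -2.0, 4.1]
grip_width: 0.0397
gripper_force: 25.7
```

```bash
python3 - <<'E'
from h import *
im,W=cloud("wrist"); save(im,"w4.png")
p=W[(W[...,2]>.075)&(W[...,2]<.1)&(abs(W[...,0]-.441)<.05)&(abs(W[...,1]-.386)<.05)]
if len(p): print(len(p),((p.min(0)+p.max(0))/2).round(4),np.ptp(p,0).round(3),p[:,2].max())
to(.441,.385,.057,10)
E
```

```text
31539 [0.4438 0.386  0.0875] [0.041 0.1   0.025] 0.09999944649680204
p [0.4423 0.3845 0.0454] psi -8.48 tilt [ 0.  0. -1.] w 0.04 F [-1.5 -2.   5. ] gf 25.7 t 16.2
tool mm [ -1.3  -0.3 -11.6] per row [-0.003 -0.001 -0.023]
```

View pics/w4.png

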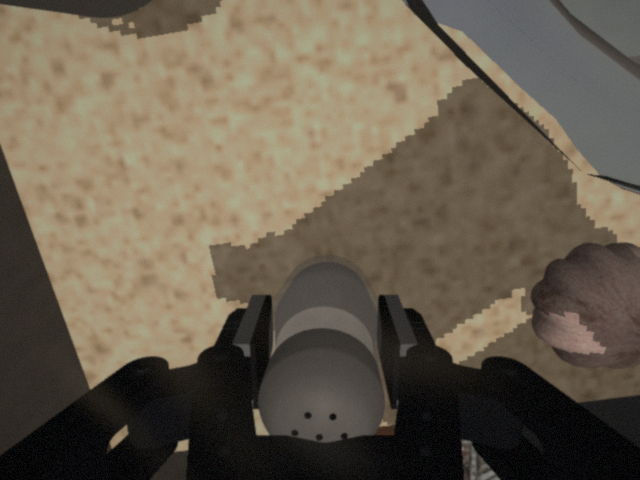

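The view shows the cap at (322,400) upright between the pads on a tapered body, so the hold is fine. Lift and carry.

Emit:
move_arm --motion '[[[0, 0, -0.1], [0, 0, 0]], [[0, 0, -0.2], [0, 0, 0]], [[0, 0, -0.4], [0, 0, 0]], [[0, 0, -0.5], [0, 0, 0]], [[0, 0, -0.6], [0, 0, 0]], [[0, 0, -0.6], [0, 0, 0]], [[0, 0, -0.6], [0, 0, 0]], [[0, 0, -0.5], [0, 0, 0]], [[0, 0, -0.3], [0, 0, 0]], [[0, 0, -0.2], [0, 0, 0]], [[0, 0, 0], [0, 0, 0]]]'

```text
time_s: 17.35
position: [0.4424, 0.3847, 0.2464]
tool_rot: [[0.989, -0.147, 0.002], [-0.147, -0.989, 0.001], [0.002, -0.002, -1.0]]
ft_force: [-0.8, 0.2, -1.8]
grip_width: 0.04
gripper_force: 25.1
```

```bash
python3 - <<'E'
from h import *
to(.5359,-.4091,.25,18)
E
```

```text
p [0.4424 0.3847 0.2464] psi -8.48 tilt [ 0.002  0.001 -1.   ] w 0.04 F [-0.8  0.2 -1.8] gf 25.1 t 17.4
tool mm [209.5 771.3  -4.4] per row [ 0.233  0.857 -0.005]
```

Emit:
move_arm --motion '[[[0.07, 0.26, 0], [0, 0, 0]], [[0.163, 0.6, 0], [0, 0, 0]], [[0.233, 0.857, 0], [0, 0, 0]], [[0.233, 0.857, 0], [0, 0, 0]], [[0.233, 0.857, 0], [0, 0, 0]], [[0.233, 0.857, 0], [0, 0, 0]], [[0.233, 0.857, 0], [0, 0, 0]], [[0.233, 0.857, 0], [0, 0, 0]], [[0.233, 0.857, 0], [0, 0, 0]], [[0.233, 0.857, 0], [0, 0, 0]], [[0.233, 0.857, 0], [0, 0, 0]], [[0.233, 0.857, 0], [0, 0, 0]], [[0.233, 0.857, 0], [0, 0, 0]], [[0.233, 0.857, 0], [0, 0, 0]], [[0.233, 0.857, 0], [0, 0, 0]], [[0.233, 0.857, 0], [0, 0, 0]], [[0.233, 0.857, 0], [0, 0, 0]], [[0.233, 0.857, 0], [0, 0, 0]], [[0.163, 0.6, 0], [0, 0, 0]], [[0.07, 0.26, 0], [0, 0, 0]]]'

```text
time_s: 19.35
position: [0.5342, -0.4129, 0.2427]
tool_rot: [[0.989, -0.15, -0.002], [-0.15, -0.989, 0.002], [-0.003, -0.002, -1.0]]
ft_force: [-0.4, 0.4, -1.2]
grip_width: 0.0397
gripper_force: 25.2
```

Emit:
move_arm --motion '[[[0, 0, 0], [0, 0, 0]], [[0, 0, 0], [0, 0, 0]]]'

```text
time_s: 19.55
position: [0.5351, -0.4092, 0.2441]
tool_rot: [[0.989, -0.148, -0.001], [-0.148, -0.989, 0.002], [-0.002, -0.001, -1.0]]
ft_force: [0.2, 0.5, -0.4]
grip_width: 0.0393
gripper_force: 25.2
```

```bash
python3 - <<'E'
from h import *
to(.5359,-.4091,.0624,18)
im,W=cloud("wrist"); save(im,"w5.png")
E
```

```text
p [ 0.5351 -0.4092  0.2441] psi -8.5 tilt [-0.001  0.002 -1.   ] w 0.0393 F [ 0.2  0.5 -0.4] gf 25.2 t 19.6
tool mm [  1.    0.  181.7] per row [0.001 0.    0.202]
```

View pics/w5.png

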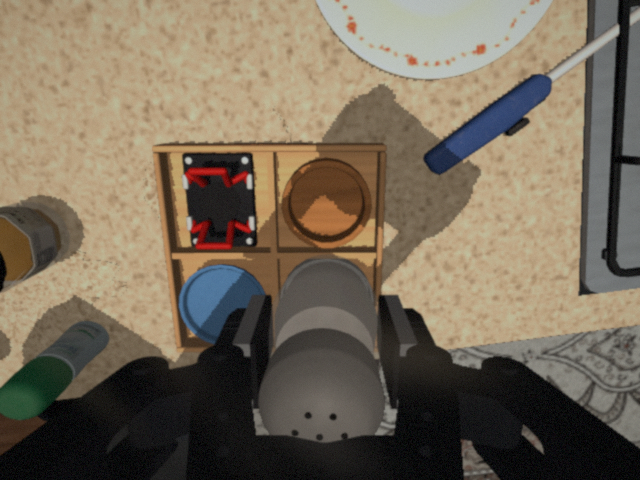

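The caddy is square to the tool, and the brown cup at (327,200) is clear below. Lowering the salt.

Emit:
move_arm --motion '[[[0.02, 0, 0.15], [0, 0, 0]], [[0, 0, 0.3], [0, 0, 0]], [[0, 0, 0.45], [0, 0, 0]], [[0, 0, 0.5], [0, 0, 0]], [[0, 0, 0.5], [0, 0, 0]], [[0, 0, 0.5], [0, 0, 0]], [[0, 0, 0.5], [0, 0, 0]], [[0, 0, 0.35], [0, 0, 0]], [[0, 0, 0.2], [0, 0, 0]], [[0, 0, 0.1], [0, 0, 0]], [[0, 0, 0.06], [0, 0, 0]], [[0, 0, 0.04], [0, 0, 0]], [[0, 0, 0], [0, 0, 0]], [[0, 0, 0], [0, 0, 0]]]'

```text
time_s: 21.0
position: [0.5369, -0.4099, 0.0632]
tool_rot: [[0.989, -0.148, 0.001], [-0.148, -0.989, -0.001], [0.001, 0.001, -1.0]]
ft_force: [0.4, -0.4, -0.9]
grip_width: 0.0397
gripper_force: 25.2
```

Emit:
move_arm --motion '[[[0, 0, 0.05], [0, 0, 0]], [[0, 0, 0.04], [0, 0, 0]], [[0, 0, 0.02], [0, 0, 0]], [[0, 0, 0], [0, 0, 0]], [[0, 0, 0], [0, 0, 0]]]'

```text
time_s: 21.5
position: [0.5368, -0.4097, 0.0571]
tool_rot: [[0.989, -0.147, -0.0], [-0.147, -0.989, -0.0], [-0.0, 0.0, -1.0]]
ft_force: [0.4, 0.3, -1.0]
grip_width: 0.0395
gripper_force: 25.2
```

Emit:
move_arm --motion '[[[0, 0, 0.015], [0, 0, 0]], [[0, 0, 0.015], [0, 0, 0]], [[0, 0, 0], [0, 0, 0]], [[0, 0, 0], [0, 0, 0]]]'

```text
time_s: 21.9
position: [0.5369, -0.4098, 0.0564]
tool_rot: [[0.989, -0.147, 0.001], [-0.147, -0.989, -0.001], [0.001, 0.001, -1.0]]
ft_force: [-0.9, 1.5, 5.8]
grip_width: 0.0398
gripper_force: 26.1
```

Emit:
move_arm --motion '[[[0, 0, 0], [0, 0, 0]], [[0, 0, 0], [0, 0, 0]], [[0, 0, 0], [0, 0, 0]], [[0, 0, 0], [0, 0, 0]], [[0, 0, -0.1], [0, 0, 0]], [[0, 0, -0.3], [0, 0, 0]], [[0, 0, -0.5], [0, 0, 0]], [[0, 0, -0.6], [0, 0, 0]], [[0, 0, -0.6], [0, 0, 0]], [[0, 0, -0.6], [0, 0, 0]], [[0, 0, -0.5], [0, 0, 0]], [[0, 0, -0.3], [0, 0, 0]], [[0, 0, -0.1], [0, 0, 0]], [[0, 0, 0], [0, 0, 0]]]' --claw 0.25

```text
time_s: 23.3
position: [0.5368, -0.4097, 0.236]
tool_rot: [[0.989, -0.147, 0.001], [-0.147, -0.989, -0.001], [0.001, 0.001, -1.0]]
ft_force: [0.4, -0.2, -0.3]
grip_width: 0.0637
gripper_force: 0.0
```

```bash
python3 - <<'E'
from h import *
im,W=cloud("wrist")
p=W[(abs(W[...,2]-.096)<.012)&(abs(W[...,0]-.536)<.04)&(abs(W[...,1]+.409)<.04)]
if len(p): print(len(p),((p.min(0)+p.max(0))/2).round(4),np.ptp(p,0).round(3),p[:,2].max())
f=im["frame"].astype(int); r=(f[...,0]>130)&(f[...,1]<60)&(f[...,2]<60)&(W[...,2]>.02)&(W[...,2]<.06)
p=W[r]; e=np.array([[.989,-.147],[.147,.989]]); q=p[:,:2]@e.T; c=(q.min(0)+q.max(0))/2
print("clip red",len(p),np.ptp(q,0).round(3),(e.T@c).round(4))
to(.427,.276,.24,18,81.6)
E
```

```text
1923 [ 0.5361 -0.4089  0.0933] [0.034 0.034 0.019] 0.1025913794950857
clip red 572 [0.066 0.051] [ 0.5484 -0.3186]
p [ 0.5366 -0.4096  0.235 ] psi -8.48 tilt [-0.001  0.001 -1.   ] w 0.064 F [-0.2  0.5  0.4] gf 0.0 t 23.4
tool mm [-209.6 -661.9   -4.5] per row [-0.233 -0.735 -0.005] turn total deg -90.1
```

Emit:
move_arm --motion '[[[-0.12, -0.37, 0], [0, 0, 0]], [[-0.233, -0.735, 0], [0, 0, 0]], [[-0.233, -0.735, 0], [0, 0, 0]], [[-0.233, -0.735, 0], [0, 0, 0]], [[-0.233, -0.735, 0], [0, 0, 0]], [[-0.233, -0.735, 0], [0, 0, 0]], [[-0.233, -0.735, 0], [0, 0, 0]], [[-0.233, -0.735, 0], [0, 0, 0]], [[-0.233, -0.735, 0], [0, 0, 0]], [[-0.233, -0.735, 0], [0, 0, 0]], [[-0.233, -0.735, 0], [0, 0, 0]], [[-0.233, -0.735, 0], [0, 0, 0]], [[-0.233, -0.735, 0], [0, 0, 0]], [[-0.233, -0.735, 0], [0, 0, 0]], [[-0.233, -0.735, 0], [0, 0, 0]], [[-0.233, -0.735, 0], [0, 0, 0]], [[-0.233, -0.735, 0], [0, 0, 0]], [[-0.233, -0.735, 0], [0, 0, 0]], [[-0.12, -0.37, 0], [0, 0, 0]]]'

```text
time_s: 25.25
position: [0.4254, 0.2781, 0.2344]
tool_rot: [[0.989, -0.145, -0.002], [-0.145, -0.989, -0.0], [-0.002, 0.001, -1.0]]
ft_force: [0.8, -0.7, -0.0]
grip_width: 0.0639
gripper_force: 0.0
```

Emit:
move_arm --motion '[[[0, 0, 0], [0, 0, -0.94]], [[0, 0, 0], [0, 0, -0.94]], [[0, 0, 0], [0, 0, -0.94]], [[0, 0, 0], [0, 0, -0.94]], [[0, 0, 0], [0, 0, -0.94]], [[0, 0, 0], [0, 0, -0.94]], [[0, 0, 0], [0, 0, -0.94]], [[0, 0, 0], [0, 0, -0.94]], [[0, 0, 0], [0, 0, -0.94]], [[0, 0, 0], [0, 0, -0.94]], [[0, 0, 0], [0, 0, -0.94]], [[0, 0, 0], [0, 0, -0.94]], [[0, 0, 0], [0, 0, 0]], [[0, 0, 0], [0, 0, 0]]]' --claw 0

```text
time_s: 26.65
position: [0.4264, 0.2757, 0.2349]
tool_rot: [[0.147, 0.989, -0.001], [0.989, -0.147, -0.0], [-0.001, -0.001, -1.0]]
ft_force: [0.6, 0.1, -0.4]
grip_width: 0.0854
gripper_force: 0.0
```

```bash
python3 - <<'E'
from h import *
im,W=cloud("wrist"); save(im,"w6.png")
g=W[(W[...,2]>.015)&(W[...,2]<.06)&(abs(W[...,0]-.427)<.05)&(abs(W[...,1]-.276)<.05)]
print("garlic",len(g),((g.min(0)+g.max(0))/2).round(4),np.ptp(g,0).round(3),g[:,2].max())
to(.427,.276,.03,10)
E
```

```text
garlic 2867 [0.4262 0.2762 0.0366] [0.053 0.05  0.037] 0.05524108140744116
p [0.4265 0.2757 0.2351] psi 81.57 tilt [-0.001 -0.    -1.   ] w 0.0852 F [ 0.5 -0.2  0.4] gf 0.0 t 26.7
tool mm [  0.5   0.7 205.1] per row [0.001 0.001 0.41 ]
```

View pics/w6.png

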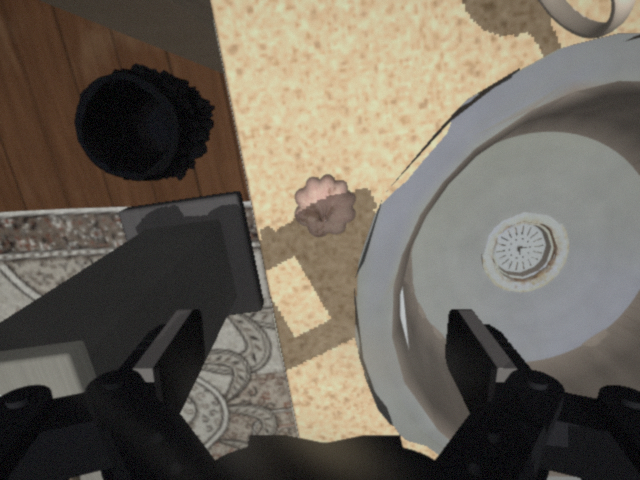

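The garlic is at (325,205), centred at (0.426,0.276). The sink rim lies about 45 mm from it on the +x side, so I'll check the rim's height first.

```bash
python3 - <<'E'
from h import *
im,W=cloud("wrist")
for dx in range(30,80,6):
    x=.426+dx/1e3*.989; y=.276-dx/1e3*.147
    m=(np.hypot(W[...,0]-x,W[...,1]-y)<.006); 
    print(dx,m.sum(),np.round(np.percentile(W[m][:,2],[5,50,95]),4) if m.sum() else "")
E
```

```text
30 115 [-0.0003  0.001   0.0022]
36 146 [-0.0003  0.0009  0.0022]
42 1740 [0.0012 0.2533 0.2699]
48 1454 [0.001  0.2559 0.2841]
54 1627 [0.0016 0.2846 0.2864]
60 2458 [0.0036 0.2862 0.2884]
66 1643 [0.0035 0.2878 0.2894]
72 470 [0.0032 0.2886 0.2898]
78 156 [0.0039 0.0058 0.008 ]
```

The rim is under 8 mm, so tips at 16 mm clear it.

Emit:
move_arm --motion '[[[0.01, 0, 0.3], [0, 0, 0]], [[0, 0, 0.5], [0, 0, 0]], [[0, 0, 0.6], [0, 0, 0]], [[0, 0, 0.6], [0, 0, 0]], [[0, 0, 0.6], [0, 0, 0]], [[0, 0, 0.5], [0, 0, 0]], [[0, 0, 0.4], [0, 0, 0]], [[0, 0, 0.3], [0, 0, 0]], [[0, 0, 0.15], [0, 0, 0]], [[0, 0, 0.08], [0, 0, 0]], [[0, 0, 0], [0, 0, 0]], [[0, 0, 0], [0, 0, 0]]]' --claw 0.1

```text
time_s: 27.95
position: [0.427, 0.2764, 0.0347]
tool_rot: [[0.144, 0.99, 0.001], [0.99, -0.144, 0.0], [0.001, 0.001, -1.0]]
ft_force: [0.1, -0.4, 0.6]
grip_width: 0.0767
gripper_force: 0.0
```

Emit:
move_arm --motion '[[[0, 0, 0], [0, 0, 0]], [[0, 0, 0], [0, 0, 0]], [[0, 0, 0], [0, 0, 0]], [[0, 0, 0], [0, 0, 0]], [[0, 0, 0], [0, 0, 0]], [[0, 0, 0], [0, 0, 0]], [[0, 0, 0], [0, 0, 0]], [[0, 0, 0], [0, 0, 0]], [[0, 0, 0], [0, 0, 0]], [[0, 0, 0], [0, 0, 0]]]' --claw 1 --force 20

```text
time_s: 28.95
position: [0.4269, 0.2764, 0.0347]
tool_rot: [[0.143, 0.99, 0.001], [0.99, -0.143, 0.0], [0.0, 0.001, -1.0]]
ft_force: [-0.7, -0.3, 5.7]
grip_width: 0.0486
gripper_force: 20.3
```

Emit:
move_arm --motion '[[[0, 0, -0.1], [0, 0, 0]], [[0, 0, -0.2], [0, 0, 0]], [[0, 0, -0.4], [0, 0, 0]], [[0, 0, -0.5], [0, 0, 0]], [[0, 0, -0.6], [0, 0, 0]], [[0, 0, -0.6], [0, 0, 0]], [[0, 0, -0.6], [0, 0, 0]], [[0, 0, -0.5], [0, 0, 0]], [[0, 0, -0.4], [0, 0, 0]], [[0, 0, -0.2], [0, 0, 0]], [[0, 0, 0], [0, 0, 0]]]'

```text
time_s: 30.05
position: [0.4269, 0.2764, 0.2403]
tool_rot: [[0.143, 0.99, 0.002], [0.99, -0.143, 0.001], [0.001, 0.002, -1.0]]
ft_force: [-0.8, -0.5, -0.5]
grip_width: 0.0485
gripper_force: 21.1
```

```bash
python3 - <<'E'
from h import *
to(.4571,-.3029,.24,14,81.6)
im,W=cloud("wrist"); 
g=W[(W[...,2]>.205)&(W[...,2]<.28)&(abs(W[...,0]-.427)<.02)&(abs(W[...,1]-.276)<.04)]
print("garlic",len(g),g[:,2].max() if len(g) else "")
E
```

```text
p [0.4269 0.2764 0.2403] psi 81.76 tilt [ 0.002  0.001 -1.   ] w 0.0485 F [-0.8 -0.5 -0.5] gf 21.1 t 30.1
tool mm [-5.690e+02  1.129e+02 -1.000e-01] per row [-0.813  0.161 -0.   ] turn total deg 0.2
garlic 13210 0.2611532720757548
```

Emit:
move_arm --motion '[[[-0.24, 0.05, 0], [0, 0, 0]], [[-0.57, 0.11, 0], [0, 0, 0]], [[-0.813, 0.161, 0], [0, 0, 0]], [[-0.813, 0.161, 0], [0, 0, 0]], [[-0.813, 0.161, 0], [0, 0, 0]], [[-0.813, 0.161, 0], [0, 0, 0]], [[-0.813, 0.161, 0], [0, 0, 0]], [[-0.813, 0.161, 0], [0, 0, 0]], [[-0.813, 0.161, 0], [0, 0, 0]], [[-0.813, 0.161, 0], [0, 0, 0]], [[-0.813, 0.161, 0], [0, 0, 0]], [[-0.813, 0.161, 0], [0, 0, 0]], [[-0.813, 0.161, 0], [0, 0, 0]], [[-0.813, 0.161, 0], [0, 0, 0]], [[-0.57, 0.11, 0], [0, 0, 0]], [[-0.24, 0.05, 0], [0, 0, 0]], [[0, 0, 0], [0, 0, 0]], [[0, 0, 0], [0, 0, 0]], [[0, 0, 0], [0, 0, 0]]]'

```text
time_s: 32.0
position: [0.4566, -0.3015, 0.2391]
tool_rot: [[0.142, 0.99, -0.0], [0.99, -0.142, 0.0], [0.0, -0.0, -1.0]]
ft_force: [-0.3, -0.2, -0.3]
grip_width: 0.0489
gripper_force: 21.1
```

```bash
python3 - <<'E'
from h import *
to(.4571,-.3029,.065,14,81.6)
im,W=cloud("wrist"); save(im,"w7.png")
E
```

```text
p [ 0.4566 -0.3015  0.2391] psi 81.83 tilt [-0.  0. -1.] w 0.0489 F [-0.3 -0.2 -0.3] gf 21.1 t 32.0
tool mm [ -1.4   0.8 174.1] per row [-0.002  0.001  0.249] turn total deg 0.2
```

View pics/w7.png

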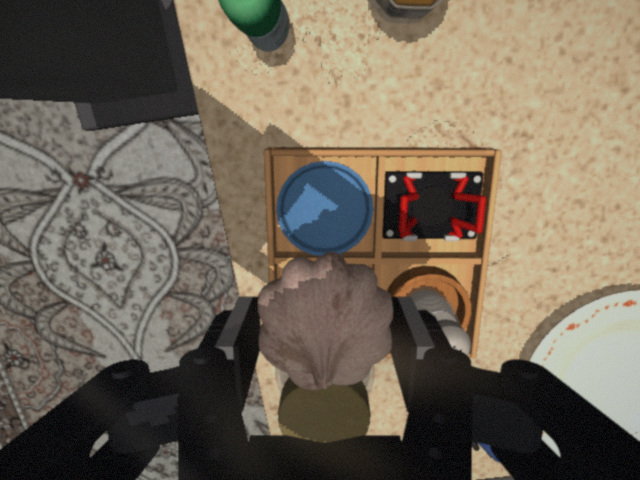

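The blue dish is at (325,207) and the garlic at (325,320) is straight in the pads. The oil lid at (325,410) and the salt at (440,320) stand in place. Lowering.

Emit:
move_arm --motion '[[[-0.03, 0.01, 0.15], [0, 0, 0]], [[0, 0, 0.3], [0, 0, 0]], [[0, 0, 0.45], [0, 0, 0]], [[0, 0, 0.5], [0, 0, 0]], [[0, 0, 0.5], [0, 0, 0]], [[0, 0, 0.5], [0, 0, 0]], [[0, 0, 0.45], [0, 0, 0]], [[0, 0, 0.3], [0, 0, 0]], [[0, 0, 0.18], [0, 0, 0]], [[0, 0, 0.1], [0, 0, 0]], [[0, 0, 0.06], [0, 0, 0]], [[0, 0, 0.03], [0, 0, 0]], [[0, 0, 0], [0, 0, 0]], [[0, 0, 0], [0, 0, 0]]]'

```text
time_s: 33.45
position: [0.457, -0.3045, 0.0635]
tool_rot: [[0.143, 0.99, 0.001], [0.99, -0.143, -0.001], [-0.001, 0.001, -1.0]]
ft_force: [0.3, -0.2, -0.7]
grip_width: 0.0483
gripper_force: 21.1
```

Emit:
move_arm --motion '[[[0.02, 0, 0.05], [0, 0, 0]], [[0.01, 0, 0.03], [0, 0, 0]], [[0, 0, 0.02], [0, 0, 0]], [[0, 0, 0], [0, 0, 0]], [[0, 0, 0], [0, 0, 0]]]'

```text
time_s: 33.95
position: [0.4571, -0.3029, 0.0581]
tool_rot: [[0.143, 0.99, -0.0], [0.99, -0.143, 0.0], [0.0, -0.0, -1.0]]
ft_force: [-0.1, -0.7, -0.1]
grip_width: 0.0486
gripper_force: 21.1
```

Emit:
move_arm --motion '[[[0, 0, 0.015], [0, 0, 0]], [[0, 0, 0.01], [0, 0, 0]], [[0, 0, 0], [0, 0, 0]], [[0, 0, 0], [0, 0, 0]]]'

```text
time_s: 34.35
position: [0.4572, -0.303, 0.0577]
tool_rot: [[0.143, 0.99, 0.001], [0.99, -0.143, -0.001], [-0.001, 0.001, -1.0]]
ft_force: [-2.2, 1.4, 8.5]
grip_width: 0.0484
gripper_force: 21.9
```

Emit:
move_arm --motion '[[[0, 0, 0], [0, 0, 0]], [[0, 0, 0], [0, 0, 0]], [[0, 0, 0], [0, 0, 0]], [[0, 0, 0], [0, 0, 0]], [[0, 0, -0.1], [0, 0, 0]], [[0, 0, -0.3], [0, 0, 0]], [[0, 0, -0.5], [0, 0, 0]], [[0, 0, -0.6], [0, 0, 0]], [[0, 0, -0.6], [0, 0, 0]], [[0, 0, -0.6], [0, 0, 0]], [[0, 0, -0.5], [0, 0, 0]], [[0, 0, -0.3], [0, 0, 0]], [[0, 0, -0.1], [0, 0, 0]], [[0, 0, 0], [0, 0, 0]]]' --claw 0.22

```text
time_s: 35.75
position: [0.4571, -0.3028, 0.2371]
tool_rot: [[0.143, 0.99, 0.001], [0.99, -0.143, -0.001], [-0.0, 0.001, -1.0]]
ft_force: [-0.4, -0.0, -0.5]
grip_width: 0.0666
gripper_force: 0.0
```

```bash
python3 - <<'E'
from h import *
im,W=cloud("wrist")
g=W[(W[...,2]>.04)&(W[...,2]<.09)&(abs(W[...,0]-.457)<.035)&(abs(W[...,1]+.303)<.035)]
print("garlic",len(g),((g.min(0)+g.max(0))/2).round(4),np.ptp(g,0).round(3),g[:,2].max())
f=im["frame"].astype(int); r=(f[...,0]>110)&(f[...,1]<50)&(f[...,2]<50)&(W[...,2]>.02)&(W[...,2]<.06)&(abs(W[...,0]-.549)<.06)&(abs(W[...,1]+.317)<.05)
p=W[r]; e=np.array([[.989,-.147],[.147,.989]]); q=p[:,:2]@e.T; c=(q.min(0)+q.max(0))/2
print("clip red",len(p),np.ptp(q,0).round(3),(e.T@c).round(4),p[:,2].max())
to(.436,-.0367,.24,6,81.6)
E
```

```text
garlic 3231 [ 0.4575 -0.3037  0.0593] [0.052 0.051 0.038] 0.07828385061206228
clip red 849 [0.067 0.05 ] [ 0.5485 -0.3181] 0.04881482880090088
p [ 0.4569 -0.3027  0.2363] psi 81.76 tilt [-0.001  0.001 -1.   ] w 0.0667 F [ 0.1  0.5 -0.5] gf 0.0 t 35.8
tool mm [260.3 -58.8  -3.5] per row [ 0.868 -0.196 -0.012] turn total deg 0.2
```

Emit:
move_arm --motion '[[[0.35, -0.08, 0], [0, 0, 0]], [[0.75, -0.17, 0], [0, 0, 0]], [[0.75, -0.17, 0], [0, 0, 0]], [[0.75, -0.17, 0], [0, 0, 0]], [[0.75, -0.17, 0], [0, 0, 0]], [[0.75, -0.17, 0], [0, 0, 0]], [[0.75, -0.17, 0], [0, 0, 0]], [[0.35, -0.08, 0], [0, 0, 0]], [[0, 0, 0], [0, 0, 0]], [[0, 0, 0], [0, 0, 0]], [[0, 0, 0], [0, 0, 0]]]' --claw 0.1

```text
time_s: 36.9
position: [0.4361, -0.0379, 0.2364]
tool_rot: [[0.144, 0.99, -0.001], [0.99, -0.144, 0.0], [-0.0, -0.001, -1.0]]
ft_force: [-0.2, -0.2, -0.0]
grip_width: 0.0769
gripper_force: 0.0
```

```bash
python3 - <<'E'
from h import *
im,W=cloud("wrist")
g=W[(W[...,2]>.095)&(W[...,2]<.115)&(abs(W[...,0]-.436)<.05)&(abs(W[...,1]+.0367)<.05)]
print("herb",len(g),((g.min(0)+g.max(0))/2).round(4),np.ptp(g,0).round(3),g[:,2].max())
to(.436,-.0367,.08,6,81.6)
E
```

```text
herb 3046 [ 0.4352 -0.038   0.1017] [0.04  0.041 0.013] 0.1083645842406808
p [ 0.4361 -0.038   0.2365] psi 81.69 tilt [-0.001  0.    -1.   ] w 0.0766 F [-0.1  0.4  0.2] gf 0.0 t 37.0
tool mm [  1.3  -0.2 156.5] per row [ 0.004 -0.001  0.522] turn total deg 0.1
```

Emit:
move_arm --motion '[[[0, 0.01, 0.3], [0, 0, 0]], [[0, 0.01, 0.5], [0, 0, 0]], [[0, 0, 0.6], [0, 0, 0]], [[0, 0, 0.6], [0, 0, 0]], [[0, 0, 0.5], [0, 0, 0]], [[0, 0, 0.4], [0, 0, 0]], [[0, 0, 0.2], [0, 0, 0]], [[0, 0, 0.1], [0, 0, 0]], [[0, 0, 0], [0, 0, 0]], [[0, 0, 0], [0, 0, 0]]]'

```text
time_s: 37.95
position: [0.4374, -0.0375, 0.0775]
tool_rot: [[0.144, 0.99, 0.001], [0.99, -0.144, -0.0], [-0.0, 0.001, -1.0]]
ft_force: [0.3, -0.5, -0.2]
grip_width: 0.0771
gripper_force: 0.0
```

Emit:
move_arm --motion '[[[0, 0, 0], [0, 0, 0]], [[0, 0, 0], [0, 0, 0]], [[0, 0, 0], [0, 0, 0]], [[0, 0, 0], [0, 0, 0]], [[0, 0, 0], [0, 0, 0]], [[0, 0, 0], [0, 0, 0]], [[0, 0, 0], [0, 0, 0]], [[0, 0, 0], [0, 0, 0]], [[0, 0, 0], [0, 0, 0]], [[0, 0, 0], [0, 0, 0]]]' --claw 1 --force 50

```text
time_s: 38.95
position: [0.4369, -0.0372, 0.0774]
tool_rot: [[0.143, 0.99, 0.0], [0.99, -0.143, -0.0], [-0.0, 0.0, -1.0]]
ft_force: [-1.1, 0.6, 6.1]
grip_width: 0.04
gripper_force: 49.3
```

Emit:
move_arm --motion '[[[0, 0, -0.1], [0, 0, 0]], [[0, 0, -0.2], [0, 0, 0]], [[0, 0, -0.4], [0, 0, 0]], [[0, 0, -0.6], [0, 0, 0]], [[0, 0, -0.6], [0, 0, 0]], [[0, 0, -0.6], [0, 0, 0]], [[0, 0, -0.6], [0, 0, 0]], [[0, 0, -0.5], [0, 0, 0]], [[0, 0, -0.3], [0, 0, 0]], [[0, 0, -0.1], [0, 0, 0]], [[0, 0, 0], [0, 0, 0]], [[0, 0, 0], [0, 0, 0]]]'

```text
time_s: 40.15
position: [0.4366, -0.0371, 0.2761]
tool_rot: [[0.143, 0.99, -0.001], [0.99, -0.143, 0.001], [0.0, -0.001, -1.0]]
ft_force: [0.1, 0.7, -0.6]
grip_width: 0.0399
gripper_force: 50.4
```

```bash
python3 - <<'E'
from h import *
to(.549,-.3175,.24,8,81.6)
E
```

```text
p [ 0.4366 -0.0371  0.2761] psi 81.76 tilt [-0.001  0.001 -1.   ] w 0.0399 F [ 0.1  0.7 -0.6] gf 50.4 t 40.1
tool mm [-261.4  151.5   35.8] per row [-0.653  0.379  0.09 ] turn total deg 0.2
```

Emit:
move_arm --motion '[[[-0.174, 0.101, 0], [0, 0, 0]], [[-0.407, 0.236, 0], [0, 0, 0]], [[-0.581, 0.337, 0], [0, 0, 0]], [[-0.581, 0.337, 0], [0, 0, 0]], [[-0.581, 0.337, 0], [0, 0, 0]], [[-0.581, 0.337, 0], [0, 0, 0]], [[-0.581, 0.337, 0], [0, 0, 0]], [[-0.581, 0.337, 0], [0, 0, 0]], [[-0.581, 0.337, 0], [0, 0, 0]], [[-0.407, 0.236, 0], [0, 0, 0]], [[-0.174, 0.101, 0], [0, 0, 0]], [[0, 0, 0], [0, 0, 0]], [[0, 0, 0], [0, 0, 0]], [[0, 0, 0], [0, 0, 0]]]'

```text
time_s: 41.55
position: [0.5494, -0.3167, 0.2771]
tool_rot: [[0.142, 0.99, 0.0], [0.99, -0.142, 0.0], [0.0, 0.0, -1.0]]
ft_force: [-0.4, -0.2, -1.8]
grip_width: 0.0397
gripper_force: 50.4
```

```bash
python3 - <<'E'
from h import *
to(.549,-.3175,.13,8,81.6)
im,W=cloud("wrist"); save(im,"w8.png")
f=im["frame"].astype(int); r=(f[...,0]>110)&(f[...,1]<50)&(f[...,2]<50)&(W[...,2]>.02)&(W[...,2]<.06)&(abs(W[...,0]-.549)<.06)&(abs(W[...,1]+.317)<.05)
p=W[r]; e=np.array([[.989,-.147],[.147,.989]]); q=p[:,:2]@e.T; c=(q.min(0)+q.max(0))/2
print("clip red",len(p),np.ptp(q,0).round(3),(e.T@c).round(4),p[:,2].max())
E
```

```text
p [ 0.5494 -0.3167  0.2771] psi 81.81 tilt [ 0.  0. -1.] w 0.0397 F [-0.4 -0.2 -1.8] gf 50.4 t 41.5
tool mm [ -0.9  -0.3 147.1] per row [-0.002 -0.001  0.368] turn total deg 0.2
clip red 553 [0.066 0.049] [ 0.5482 -0.3174] 0.04898855734878979
```

View pics/w8.png

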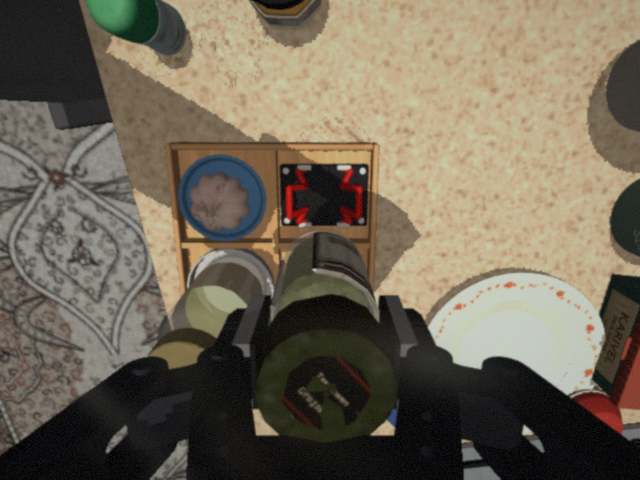

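The clip at (323,195) lies between the pads in line with the jar, and the garlic sits in the dish at (222,200). Descending to just above the lips.

Emit:
move_arm --motion '[[[-0.01, 0, 0.2], [0, 0, 0]], [[0, 0, 0.35], [0, 0, 0]], [[0, 0, 0.45], [0, 0, 0]], [[0, 0, 0.5], [0, 0, 0]], [[0, 0, 0.5], [0, 0, 0]], [[0, 0, 0.4], [0, 0, 0]], [[0, 0, 0.25], [0, 0, 0]], [[0, 0, 0.15], [0, 0, 0]], [[0, 0, 0], [0, 0, 0]], [[0, 0, 0], [0, 0, 0]]]'

```text
time_s: 42.6
position: [0.5498, -0.3184, 0.1376]
tool_rot: [[0.143, 0.99, 0.001], [0.99, -0.143, -0.001], [-0.001, 0.001, -1.0]]
ft_force: [-0.1, 0.7, -0.7]
grip_width: 0.0398
gripper_force: 50.4
```

Emit:
move_arm --motion '[[[0, 0, 0.08], [0, 0, 0]], [[0, 0, 0.08], [0, 0, 0]], [[0, 0, 0.08], [0, 0, 0]], [[0, 0, 0.06], [0, 0, 0]], [[0, 0, 0], [0, 0, 0]]]'

```text
time_s: 43.1
position: [0.5493, -0.3181, 0.1212]
tool_rot: [[0.143, 0.99, -0.001], [0.99, -0.143, 0.001], [0.001, -0.001, -1.0]]
ft_force: [-0.1, 0.6, -1.0]
grip_width: 0.0399
gripper_force: 50.4
```

Emit:
move_arm --motion '[[[0, 0, 0.06], [0, 0, 0]], [[0, 0, 0.06], [0, 0, 0]], [[0, 0, 0.06], [0, 0, 0]], [[0, 0, 0.06], [0, 0, 0]], [[0, 0, 0], [0, 0, 0]]]'

```text
time_s: 43.6
position: [0.5494, -0.3181, 0.1093]
tool_rot: [[0.143, 0.99, -0.001], [0.99, -0.143, 0.001], [0.0, -0.001, -1.0]]
ft_force: [-0.4, 0.5, -0.8]
grip_width: 0.0397
gripper_force: 50.4
```

Emit:
move_arm --motion '[[[0, 0, 0.06], [0, 0, 0]], [[0, 0, 0.06], [0, 0, 0]], [[0, 0, 0.06], [0, 0, 0]], [[0, 0, 0.06], [0, 0, 0]], [[0, 0, 0], [0, 0, 0]]]'

```text
time_s: 44.1
position: [0.5495, -0.3178, 0.0973]
tool_rot: [[0.143, 0.99, -0.0], [0.99, -0.143, 0.001], [0.001, -0.0, -1.0]]
ft_force: [1.3, 2.4, -1.4]
grip_width: 0.0399
gripper_force: 50.3
```

Emit:
move_arm --motion '[[[0, 0, 0.04], [0, 0, 0]], [[0, 0, 0.03], [0, 0, 0]], [[0, 0, 0.03], [0, 0, 0]], [[0, 0, 0], [0, 0, 0]]]'

```text
time_s: 44.5
position: [0.5496, -0.3179, 0.0924]
tool_rot: [[0.143, 0.99, 0.0], [0.99, -0.143, 0.001], [0.001, 0.0, -1.0]]
ft_force: [2.6, 2.7, -2.2]
grip_width: 0.0397
gripper_force: 50.4
```

Emit:
move_arm --motion '[[[0, 0, 0.02], [0, 0, 0]], [[0, 0, 0.02], [0, 0, 0]], [[0, 0, 0], [0, 0, 0]], [[0, 0, 0], [0, 0, 0]]]'

```text
time_s: 44.9
position: [0.5495, -0.3181, 0.0905]
tool_rot: [[0.143, 0.99, -0.0], [0.99, -0.143, 0.0], [0.0, -0.0, -1.0]]
ft_force: [2.2, 3.5, -0.5]
grip_width: 0.04
gripper_force: 50.4
```

Emit:
move_arm --motion '[[[0, 0, 0.02], [0, 0, 0]], [[0, 0, 0], [0, 0, 0]], [[0, 0, 0], [0, 0, 0]]]'

```text
time_s: 45.2
position: [0.5495, -0.3181, 0.0905]
tool_rot: [[0.143, 0.99, 0.0], [0.99, -0.143, -0.0], [-0.0, 0.0, -1.0]]
ft_force: [0.5, 5.0, 6.3]
grip_width: 0.0395
gripper_force: 51.2
```

Emit:
move_arm --motion '[[[0, 0, 0.02], [0, 0, 0]], [[0, 0, 0], [0, 0, 0]], [[0, 0, 0], [0, 0, 0]]]'

```text
time_s: 45.5
position: [0.5496, -0.3182, 0.0904]
tool_rot: [[0.143, 0.99, 0.001], [0.99, -0.143, -0.001], [-0.001, 0.001, -1.0]]
ft_force: [-1.4, 6.6, 12.3]
grip_width: 0.0399
gripper_force: 51.8
```

It seated at the expected height and the stop is stiff. Releasing and rising.

Emit:
move_arm --motion '[[[0, 0, 0], [0, 0, 0]], [[0, 0, 0], [0, 0, 0]], [[0, 0, 0], [0, 0, 0]], [[0, 0, 0], [0, 0, 0]], [[0, 0, 0], [0, 0, 0]], [[0, 0, -0.1], [0, 0, 0]], [[0, 0, -0.3], [0, 0, 0]], [[0, 0, -0.5], [0, 0, 0]], [[0, 0, -0.6], [0, 0, 0]], [[0, 0, -0.6], [0, 0, 0]], [[0, 0, -0.6], [0, 0, 0]], [[0, 0, -0.4], [0, 0, 0]], [[0, 0, -0.2], [0, 0, 0]], [[0, 0, 0], [0, 0, 0]], [[0, 0, 0], [0, 0, 0]]]' --claw 0.3

```text
time_s: 47.0
position: [0.5492, -0.318, 0.2527]
tool_rot: [[0.143, 0.99, -0.001], [0.99, -0.143, 0.001], [0.001, -0.002, -1.0]]
ft_force: [-0.7, 1.0, -0.8]
grip_width: 0.0599
gripper_force: 0.0
```

```bash
python3 - <<'E'
from h import *
im,W=cloud("wrist"); save(im,"w9.png")
for n,x,y,z,a in (("herb",.549,-.3175,.118,.006),("salt",.536,-.409,.096,.012),("garlic",.457,-.303,.06,.02),("oil",.443,-.396,.167,.006)):
    g=W[(abs(W[...,2]-z)<a)&(abs(W[...,0]-x)<.035)&(abs(W[...,1]-y)<.035)]
    if len(g): print(n,len(g),((g.min(0)+g.max(0))/2).round(4),np.ptp(g,0).round(3),g[:,2].max().round(4),np.median(g[:,2]).round(4))
to(.549,-.3175,.25)
E
```

```text
herb 2948 [ 0.5502 -0.3189  0.1172] [0.04  0.041 0.01 ] 0.1224 0.1198
salt 1459 [ 0.5358 -0.4069  0.0933] [0.034 0.032 0.018] 0.1024 0.0975
garlic 3054 [ 0.4584 -0.3041  0.0593] [0.051 0.051 0.039] 0.0785 0.0594
oil 237 [ 0.4335 -0.3731  0.1652] [0.021 0.009 0.008] 0.1692 0.1667
p [ 0.5492 -0.318   0.2524] psi 81.76 tilt [-0.002  0.002 -1.   ] w 0.0596 F [-0.2 -0.2 -0.2] gf 0.0 t 47.0
tool mm [ 0.4 -0.3  2.4] per row [ 0.001 -0.001  0.005]
```

View pics/w9.png

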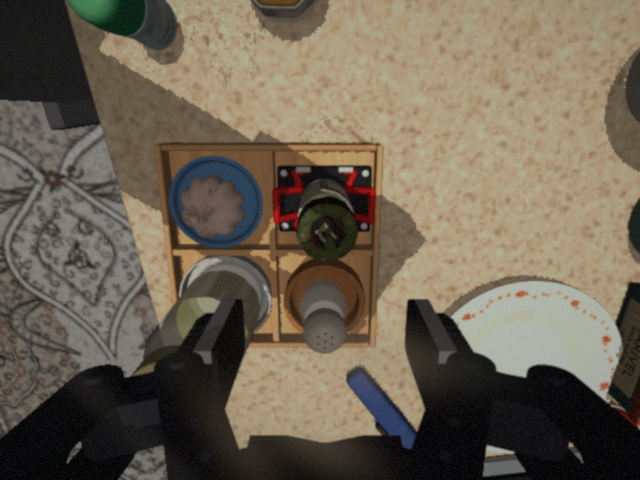

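All four items stand upright in their places: herb jar (327,230), garlic (212,205), salt (323,315) and oil (200,320). The herb jar's top is about 13–14 mm higher than on the worktop, which matches fully home.

```bash
python3 -c "
from rig import env
print(env.close_job())"
```

```text
the job is handed in; nothing more can be done
None
```

The caddy is stocked in the order asked and the job is handed in after about 47 s: oil jar, salt shaker, garlic bulb and herb jar all measured upright in their places, the herb jar fully home in its clip before release, and the honey jar and green-capped bottle were not touched.

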